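Lay the capped syrup jug on its side

ROBOT

A 6-joint arm with a two-finger parallel gripper is mounted at the origin on the work surface. World frame = base frame: x ahead of the robot, y to its left, z up, the work surface at z = 0. Lengths are in m, angles in rad, forces in N, time in s.
With the tool pointing down it reaches from about 0.2 to 0.875 m from the base axis. Payload 3.4 kg.
Tool frame: the origin (TCP) lies at the very end of the fingers, on their centre line; the grasp point (between the pads) lies 19 mm behind it; z points along the fingers, y is the line along which they close (so a half turn about z gives the same grasp; the last joint's range is limited). The gripper opens to 94 mm and grips with 3 to 60 N. Pads are 16 mm wide; open, the fingers measure 119 mm over their backs; the gripper's body (75 mm by 177 mm) begins 78 mm behind the grasp point.
Start: joints at [-1.294, 0.276, 1.505, -0, 1.361, -0.121], TCP at [0.223, -0.53, 0.205] pointing down, gripper open.
Joint ranges: [-2.89, 2.89], [-0.75, 2.08], [0.22, 2.7], [-1.18, 4.32], [0.11, 2.71], [-2.7, 2.7]. Speed limits (rad/s): [2.57, 2.57, 3.14, 3.14, 3.14, 3.14].

INTERFACE

Orientations are given as a rotation vector (axis times angle).
In Python, from plant import monitor, get_image, camera_params, order gives the robot as it stands.
- The arm moves only by the tool jog_arm, never from a script. Its argument "deltas" is a list of rows, each an object of numbers: "dx", "dy", "dz": the shift along the tool's x, y, z in m; "rx", "ry", "rz": the turn, a rotation vector about the tool's x, y, z in rad; "hand": the finger opening in m, from 0 to 0.094. A call has 1 to 12 rows; each row is the pose to reach, as a shift and turn from the pose commanded when the call began, along the tool's axes at that moment; what a row does not reach only later rows make up. A row lasts 1/12 s, in which the tool goes at most 41.7 mm and 7.16 degrees, less where a joint would pass 70% of its speed; a pose out of reach is approached as far as the arm can. A call with a gripper value outside its range is refused whole. The fingers move at their own pace and stop on an object; "newtons" is the grip in N (left out, the last holds). Time passes only in rows, so rows that repeat a pose let the fingers close. It gives the time, the measured TCP pose, the force, the opening and the grip force at its end, in the units of the state.
- monitor.get_state(): the state, without advancing time (a new reading comes with each control period).
- get_image(name): name is "scene" or "top" or "wrist"; returns the picture (400x640x3 uint8, red, green, blue); there is no depth.
- camera_params(name): a dict with "fx", "fy", "cx", "cy" (pixels), "world_to_cam" (4x4, takes a point from world to camera coordinates). Camera axes: x right, y up, looking along -z (the intrinsics and any distortion apply to the point x, -y, -z); pixel columns grow to the right and rows downward; lengths in m; the calibration is good to about 2 mm. The wrist camera is an equidistant fisheye: a pixel r from the principal point sees the ray r / f radians off the axis. A picture is of the moment at which its call begins: read the wrist's pose just before it. camera_params takes no time and is no camera call; for the wrist camera it gives the pose at the moment of the call.
- order.close_job(): hands the job in; it is judged then, once.
The state is a dict: "clock": time; "joint_pos": joint angles; "joint_vel": joint speeds; "effort": joint torques, N m; "tcp_pos": TCP position; "ee_rot": TCP orientation; "ft_force": force on the tool from outside, world axes, zero at the start; "torque": the same for the moment, N m; "width": finger opening in m; "gripper_force": force on a finger pad.
Only numpy, scipy, OpenCV 4.12 (cv2) and the standard library are available. Lean on these libraries where they do the work, as an engineer would, in place of code of your own. Each camera call takes 0.05 s, during which the arm holds its last target. There are 200 camera calls.

TASK

Two filled syrup jugs stand side by side at one end of the blue laying rack, each in its own lane. Push the one that has its cap on over, away from the end it stands at, so that it lies on its side along its own lane with its cap towards the rack's empty end; push only, do not lift or carry it. Leave the uncapped jug standing where it is and do not disturb the tub, the jar or the screwdriver.

Things in the scene. Friction and masses are not known exactly. Their poses are not given: they have to be found in the camera images.
- rack: Fixed blue board 350 x 270 mm with wooden battens. Origin: middle of its underside, on the bench; x along the lanes, from the end where the jugs stand to the empty end; z up. Rubber floor 16 mm, battens 28 mm above the bench. Two lanes 92 mm wide, 310 long, centred at y = +60 and -60 mm, one jug in each near x = -100 mm; which is in which varies.
- capped: Capped jug: rigid cream plastic, square body 64 x 64 mm, 142 tall, shoulder, round cap 38 mm across; 190 mm tall in all, about 0.6 kg, loose. Origin: middle of its underside; z along the jug to the cap, x along the rack's x within 0.04 rad. Pushed at the cap it yields to under 3 N, tips about its lower front edge, and falls by itself once leaning about 25 degrees.
- capped_cap (a point): Centre of the capped jug's cap: on the jug's axis, 176.5 mm from its underside. The cap is 38 mm across and 27 mm tall (163 to 190 mm from the underside).
- capped_toe (a point): Middle of the capped jug's lower front edge, the edge it tips about: 32 mm from the underside's middle on the side of the empty end. It stays down on the rubber floor when the jug is pushed over, and rises if the jug is lifted or tipped the wrong way.
- open: The uncapped jug: the same cream jug body (64 x 64 x 142 mm) but with no cap, ending in an open narrow neck 27 mm across, 179 mm tall in all, about 0.6 kg. Loose, standing in the other lane. It must stay standing. Origin at the middle of its underside, z up to the mouth.
- cap_tub: Small open steel tub of spare caps, 120 x 90 x 50 mm, loose on the bench beyond the empty end of the rack. Leave alone. Origin at the middle of its underside.
- jar: Amber jar 64 mm across and 85 mm tall, loose on the bench on the rack's -y side. Leave alone. Origin at the middle of its underside.
- driver: Screwdriver about 200 mm long with a blue handle, lying loose on the bench on the rack's -y side. Leave alone.
There are look-alikes about, which are no part of the job. Leave any green or yellow look-alike of the capped alone.

How it is judged:
By the outcome, as a careful person would: the job done as asked, in the order asked, and still so for the second after the job is handed in, with the robot touching nothing.
It also fails if it takes over 32 s, if anything falls off the work surface, if the arm or the gripper's body presses on something with over 40 N, if the wrist force passes 120 N, or if a joint passes its speed limit or range.

## Working session

There is one attempt and no reset: what is moved stays moved. The work goes in short steps, Python scripts to look and compute and a tool call to move; the robot and the scene stay as the last step left them, time stands still between calls to the robot, and variables do not carry over. Pictures are saved under pics/ and viewed, at most 10 in all, crops included, and the job is handed in when it is done.

Besides the shell and the picture viewer there is one more tool, called after "Call:" by a JSON object that holds its "fn" and its "kwargs". jog_arm: Moves the arm, as the interface text tells. Its arguments: {"type":"object","properties":{"deltas":{"type":"array","items":{"type":"object","properties":{"dx":{"type":"number"},"dy":{"type":"number"},"dz":{"type":"number"},"rx":{"type":"number"},"ry":{"type":"number"},"rz":{"type":"number"},"hand":{"type":"number"}}}},"newtons":{"type":"number"}},"required":["deltas"]}

```bash
mkdir -p pics && python3 - <<'E'
from plant import monitor,get_image,camera_params
import cv2,numpy as np
for n in("scene","top"):
    im=get_image(n);cv2.imwrite(f"pics/{n}0.png",im[:,:,::-1]);p=camera_params(n)
    print(n,[round(p[k],1) for k in("fx","fy","cx","cy")],[k for k in p]);print(np.round(p["world_to_cam"],3).tolist())
s=monitor.get_state();print(s["clock"],s["tcp_pos"],s["ee_rot"])
E
```

```text
scene [481.5, 481.5, 320.0, 200.4] ['fx', 'fy', 'cx', 'cy', 'world_to_cam']
[[-0.738, 0.674, 0.009, 0.434], [-0.499, -0.555, 0.666, 0.212], [0.454, 0.487, 0.746, -1.803], [0.0, 0.0, 0.0, 1.0]]
top [458.2, 458.2, 313.9, 204.2] ['fx', 'fy', 'cx', 'cy', 'world_to_cam']
[[0.016, -1.0, 0.013, 0.002], [0.991, 0.018, 0.132, -0.591], [-0.132, 0.011, 0.991, -1.299], [0.0, 0.0, 0.0, 1.0]]
0.1 [ 0.22260954 -0.52962002  0.20472093] [-3.07810579e+00 -6.20410457e-01  1.91903624e-04]
```

View pics/scene0.png

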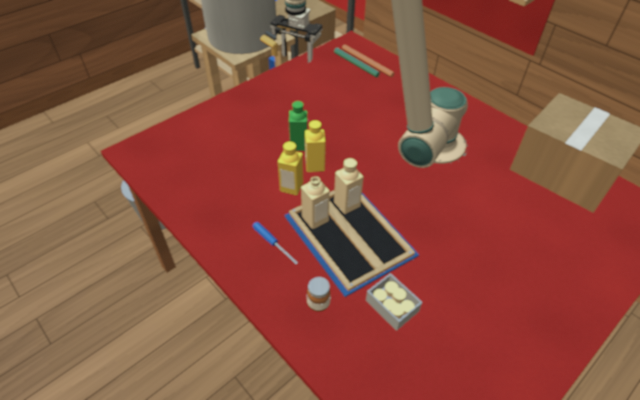

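View pics/top0.png

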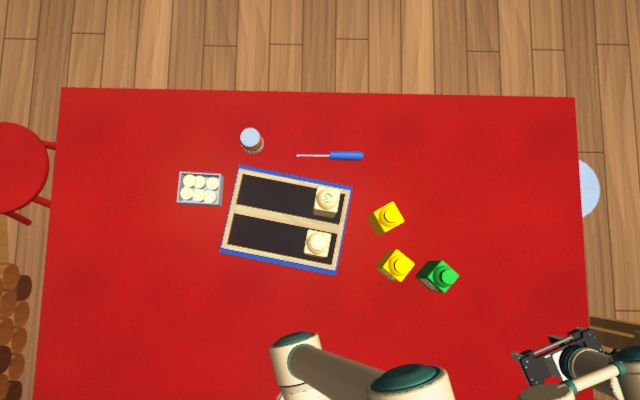

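The top view shows the cream jugs at (327,197) and (318,242), with yellow look-alikes at (387,217) and (397,265) and a green one at (438,276). The rack's empty end is at about (230,210), and the robot is at the bottom. The jug at (318,242) looks capped and the one at (327,197) looks like an open neck, so I'll check with an enlarged crop and measure.

```bash
cat >h.py <<'E'
import cv2,numpy as np
from plant import monitor,get_image,camera_params
def ray(n,u,v):
    p=camera_params(n);T=np.array(p["world_to_cam"]);d=np.array([(u-p["cx"])/p["fx"],-(v-p["cy"])/p["fy"],-1.])
    return -T[:3,:3].T@T[:3,3],T[:3,:3].T@d
def plane(n,u,v,z):
    c,d=ray(n,u,v);return c+d*(z-c[2])/d[2]
def proj(n,P):
    p=camera_params(n);T=np.array(p["world_to_cam"]);q=T[:3,:3]@P+T[:3,3]
    return p["cx"]-p["fx"]*q[0]/q[2],p["cy"]+p["fy"]*q[1]/q[2]
E
python3 - <<'E'
from h import *
t=cv2.imread("pics/top0.png");s=cv2.imread("pics/scene0.png")
a=cv2.resize(t[170:280,210:360],(600,440),interpolation=cv2.INTER_CUBIC)
b=cv2.resize(s[150:240,290:375],(416,440),interpolation=cv2.INTER_CUBIC)[:,100:300]
cv2.imwrite("pics/crop1.png",np.hstack([a,b]))
h=cv2.cvtColor(t,cv2.COLOR_BGR2HSV);m=cv2.inRange(h,(100,120,50),(125,255,255));m[:,:215]=0;m[:165]=0;m[280:]=0;m[:,356:]=0
pts=cv2.findNonZero(m);
P=np.array([plane("top",u,v,0.012)[:2] for u,v in pts[:,0]],np.float32)
r=cv2.minAreaRect(P);print(r);print(cv2.boxPoints(r))
E
```

```text
((0.5491513609886169, 0.09336067736148834), (0.3471449017524719, 0.2677098214626312), 79.70697784423828)
[[ 0.38643625 -0.05350092]
 [ 0.6498378  -0.10133594]
 [ 0.7118665   0.24022228]
 [ 0.44846493  0.2880573 ]]
```

View pics/crop1.png

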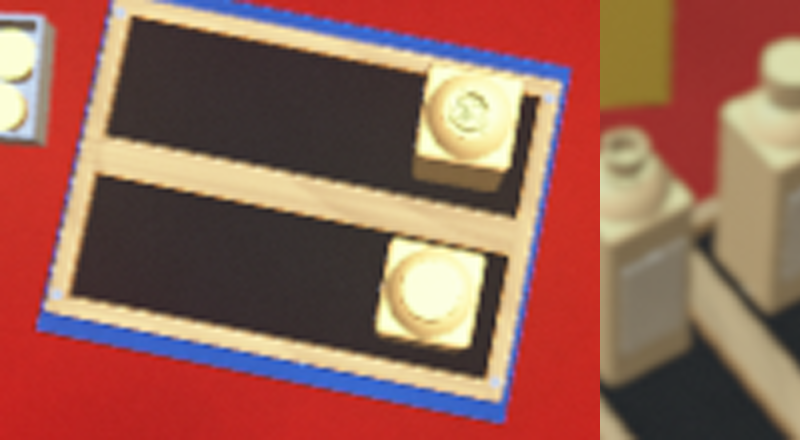

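The crop confirms it. The jug at top pixel (317,242) has a solid, wide cap, so it is the target. The one at (327,197) shows an open ring neck. Both are cream; the yellow and green ones don't match.

```bash
cat >>h.py <<'E'
from scipy.spatial.transform import Rotation as R
xr=np.array([0.1787,0.984,0]);yr=np.array([-.984,.1787,0])
Rg=np.column_stack([xr,-yr,[0,0,-1]])
def delta(P):
    s=monitor.get_state();R0=R.from_rotvec(s["ee_rot"]).as_matrix()
    return np.round(R0.T@(np.array(P)-s["tcp_pos"]),4),np.round(R.from_matrix(R0.T@Rg).as_rotvec(),3)
E
python3 - <<'E'
from h import *
t=cv2.imread("pics/top0.png")
g=cv2.cvtColor(t,cv2.COLOR_BGR2HSV)
roi=t[230:256,303:333].min(axis=2)
m=(roi>195).astype(np.uint8);n,_,st,c=cv2.connectedComponentsWithStats(m)
k=1+st[1:,4].argmax();u,v=c[k]+[303,230];print(st[k],u,v)
P=plane("top",u,v,.206);print("cap",P)
C=np.array([.5491,.0934,.012]);d=P-C;print("rack xy",d@xr,d@yr)
print("scene px of cap top centre",proj("scene",P),"other",proj("scene",C-.1*xr-.06*yr+[0,0,.183]))
for q in((387,215),(397,265),(440,274)):print(plane("top",*q,.19))
B=P-xr*.065;B[2]=.36;print("above",B,delta(B))
B[2]=.182;print("down",B)
E
```

```text
[  8   3  19  17 214] 319.8551401869159 240.71028037383178
cap [ 0.47597376 -0.00259224  0.206     ]
rack xy -0.10752402489266095 0.05480240878302659
scene px of cap top centre (np.float64(347.6669237876327), np.float64(162.4598169808752)) other (np.float64(316.237693022239), np.float64(181.0932571228519))
[ 0.54609933 -0.17577182  0.19      ]
[ 0.41826327 -0.20065859  0.19      ]
[ 0.39727864 -0.31026005  0.19      ]
above [ 0.46435826 -0.06655224  0.36      ] (array([ 0.4023, -0.3335, -0.1547]), array([-0.001, -0.001, -0.993]))
down [ 0.46435826 -0.06655224  0.182     ]
```

Call:
{"fn": "jog_arm", "kwargs": {"deltas": [{"dz": -0.155, "hand": 0.014}, {"dz": -0.155}, {"dz": -0.155}, {"dz": -0.155}, {"dx": 0.2, "dy": -0.167, "dz": -0.155, "rz": -0.5}, {"dx": 0.2, "dy": -0.167, "dz": -0.155, "rz": -0.5}, {"dx": 0.2, "dy": -0.167, "dz": -0.155, "rz": -0.5}, {"dx": 0.2, "dy": -0.167, "dz": -0.155, "rz": -0.5}, {"dx": 0.402, "dy": -0.333, "dz": -0.155, "rz": -0.993}, {"dx": 0.402, "dy": -0.333, "dz": -0.155, "rz": -0.993}, {"dx": 0.402, "dy": -0.333, "dz": -0.155, "rz": -0.993}, {"dx": 0.402, "dy": -0.333, "dz": -0.155, "rz": -0.993}]}}

```text
schema error: expected keys dx, dy, dz, rx, ry, rz, hand
```

```bash
python3 - <<'E'
from h import *
s=monitor.get_state();print(s["clock"],s["tcp_pos"],s["width"],delta([.4644,-.0666,.36]))
E
```

```text
0.1 [ 0.22260954 -0.52962002  0.20472093] 0.0936311861505841 (array([ 0.4023, -0.3334, -0.1547]), array([-0.001, -0.001, -0.993]))
```

All the keys are required in every row.

Call:
{"fn": "jog_arm", "kwargs": {"deltas": [{"dx": 0, "dy": 0, "dz": -0.155, "rx": 0, "ry": 0, "rz": 0, "hand": 0.014}, {"dx": 0, "dy": 0, "dz": -0.155, "rx": 0, "ry": 0, "rz": 0, "hand": 0.014}, {"dx": 0, "dy": 0, "dz": -0.155, "rx": 0, "ry": 0, "rz": 0, "hand": 0.014}, {"dx": 0, "dy": 0, "dz": -0.155, "rx": 0, "ry": 0, "rz": 0, "hand": 0.014}, {"dx": 0.2, "dy": -0.167, "dz": -0.155, "rx": 0, "ry": 0, "rz": -0.5, "hand": 0.014}, {"dx": 0.2, "dy": -0.167, "dz": -0.155, "rx": 0, "ry": 0, "rz": -0.5, "hand": 0.014}, {"dx": 0.2, "dy": -0.167, "dz": -0.155, "rx": 0, "ry": 0, "rz": -0.5, "hand": 0.014}, {"dx": 0.2, "dy": -0.167, "dz": -0.155, "rx": 0, "ry": 0, "rz": -0.5, "hand": 0.014}, {"dx": 0.402, "dy": -0.333, "dz": -0.155, "rx": 0, "ry": 0, "rz": -0.993, "hand": 0.014}, {"dx": 0.402, "dy": -0.333, "dz": -0.155, "rx": 0, "ry": 0, "rz": -0.993, "hand": 0.014}, {"dx": 0.402, "dy": -0.333, "dz": -0.155, "rx": 0, "ry": 0, "rz": -0.993, "hand": 0.014}, {"dx": 0.402, "dy": -0.333, "dz": -0.155, "rx": 0, "ry": 0, "rz": -0.993, "hand": 0.014}], "newtons": 20}}

```text
clock: 1.1
tcp_pos: [0.377, -0.2324, 0.3603]
ee_rot: [-2.406, -2.019, -0.0]
ft_force: [1.9, 1.0, 0.1]
width: 0.0172
gripper_force: 0.0
```

```bash
python3 - <<'E'
from h import *
s=monitor.get_state();print(s["clock"],s["tcp_pos"],s["width"],delta([.4644,-.0666,.36]))
E
```

```text
1.1 [ 0.37695627 -0.23243068  0.36025969] 0.017238239195820588 (array([0.1785, 0.0573, 0.0003]), array([-0.   , -0.   ,  0.005]))
```

Call:
{"fn": "jog_arm", "kwargs": {"deltas": [{"dx": 0.178, "dy": 0.057, "dz": 0, "rx": 0, "ry": 0, "rz": 0, "hand": 0.014}, {"dx": 0.178, "dy": 0.057, "dz": 0, "rx": 0, "ry": 0, "rz": 0, "hand": 0.014}, {"dx": 0.178, "dy": 0.057, "dz": 0, "rx": 0, "ry": 0, "rz": 0, "hand": 0.014}, {"dx": 0.178, "dy": 0.057, "dz": 0, "rx": 0, "ry": 0, "rz": 0, "hand": 0.014}, {"dx": 0.178, "dy": 0.057, "dz": 0, "rx": 0, "ry": 0, "rz": 0, "hand": 0.014}, {"dx": 0.178, "dy": 0.057, "dz": 0, "rx": 0, "ry": 0, "rz": 0, "hand": 0.014}, {"dx": 0.178, "dy": 0.057, "dz": 0, "rx": 0, "ry": 0, "rz": 0, "hand": 0.014}]}}

```text
clock: 1.68
tcp_pos: [0.4646, -0.0689, 0.36]
ee_rot: [-2.409, -2.016, 0.002]
ft_force: [0.1, -0.9, 0.4]
width: 0.0142
gripper_force: 0.0
```

```bash
python3 - <<'E'
from h import *
s=monitor.get_state();print(s["clock"],s["tcp_pos"],s["width"],delta([.4644,-.0666,.182]))
p=camera_params("wrist");print({k:v for k,v in p.items() if k!="world_to_cam"})
w=get_image("wrist")
T=np.array(p["world_to_cam"]);np.save("wT.npy",T);c=-T[:3,:3].T@T[:3,3];print(c)
cv2.imwrite("pics/w1.png",w[:,:,::-1])
E
```

```text
1.6833 [ 0.46462081 -0.06886871  0.35995998] 0.014199573809371972 (array([ 0.0023, -0.0004,  0.178 ]), array([-0.001,  0.001,  0.002]))
{'fx': 309.70691628693146, 'fy': 309.70691628693146, 'cx': 321.64043186805344, 'cy': 193.72893560993057}
[0.47983921 0.01400439 0.53907103]
```

View pics/w1.png

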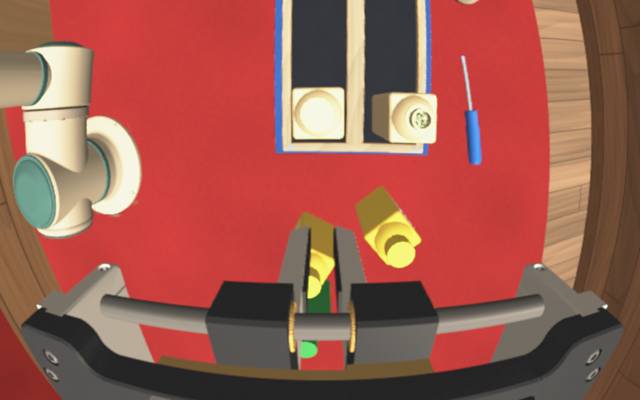

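The wrist view shows the cap centre at about (319,111), the fingers on column 322 behind it, and the open jug at (420,119). I'll cast that cap pixel through the fisheye model.

```bash
python3 - <<'E'
from h import *
T=np.load("wT.npy");c=-T[:3,:3].T@T[:3,3];f,cx,cy=309.7069,321.640,193.729
def wp(u,v,z):
    a=np.array([u-cx,v-cy]);r=np.hypot(*a);th=r/f
    d=T[:3,:3].T@np.array([np.sin(th)*a[0]/r,-np.sin(th)*a[1]/r,-np.cos(th)]);return c+d*(z-c[2])/d[2]
C=np.array([.5491,.0934,.012]);s=monitor.get_state()
for q in((319,111,.206),(281,152,.012),(428,152,.012)):
    P=wp(*q);print(q,P,"rack",(P-C)@xr,(P-C)@yr)
g=cv2.cvtColor(cv2.imread("pics/w1.png"),cv2.COLOR_BGR2GRAY)
print(cv2.HoughCircles(g[80:150,285:355],cv2.HOUGH_GRADIENT,1,30,param1=80,param2=12,minRadius=14,maxRadius=28))
print("tcp rack",(s["tcp_pos"]-C)@xr,(s["tcp_pos"]-C)@yr)
E
```

```text
(319, 111, 0.206) [0.4748277  0.00696888 0.206     ] rack -0.09832068285238373 0.05763870006301949
(281, 152, 0.012) [ 0.39479731 -0.05447227  0.012     ] rack -0.1730802037918932 0.12540906867995244
(428, 152, 0.012) [ 0.65118985 -0.09774966  0.012     ] rack -0.1698478103430674 -0.13461485451455346
[[[33.5 37.5 27.4]]]
tcp rack -0.17574545453489226 0.05430409915731809
```

Call:
{"fn": "jog_arm", "kwargs": {"deltas": [{"dx": 0.003, "dy": -0.003, "dz": 0.178, "rx": 0, "ry": 0, "rz": 0, "hand": 0.014}, {"dx": 0.003, "dy": -0.003, "dz": 0.178, "rx": 0, "ry": 0, "rz": 0, "hand": 0.014}, {"dx": 0.003, "dy": -0.003, "dz": 0.178, "rx": 0, "ry": 0, "rz": 0, "hand": 0.014}, {"dx": 0.003, "dy": -0.003, "dz": 0.178, "rx": 0, "ry": 0, "rz": 0, "hand": 0.014}, {"dx": 0.003, "dy": -0.003, "dz": 0.178, "rx": 0, "ry": 0, "rz": 0, "hand": 0.014}, {"dx": 0.003, "dy": -0.003, "dz": 0.178, "rx": 0, "ry": 0, "rz": 0, "hand": 0.014}, {"dx": 0.003, "dy": -0.003, "dz": 0.178, "rx": 0, "ry": 0, "rz": 0, "hand": 0.014}]}}

```text
clock: 2.32
tcp_pos: [0.4618, -0.0674, 0.1824]
ee_rot: [-2.414, -2.01, 0.001]
ft_force: [0.9, -1.6, -0.3]
width: 0.0141
gripper_force: 0.0
```

Call:
{"fn": "jog_arm", "kwargs": {"deltas": [{"dx": 0.015, "dy": 0, "dz": 0, "rx": 0, "ry": 0, "rz": 0, "hand": 0.014}, {"dx": 0.03, "dy": 0, "dz": 0, "rx": 0, "ry": 0, "rz": 0, "hand": 0.014}, {"dx": 0.037, "dy": 0, "dz": 0, "rx": 0, "ry": 0, "rz": 0, "hand": 0.014}, {"dx": 0.042, "dy": 0, "dz": 0, "rx": 0, "ry": 0, "rz": 0, "hand": 0.014}, {"dx": 0.047, "dy": 0, "dz": 0, "rx": 0, "ry": 0, "rz": 0, "hand": 0.014}, {"dx": 0.052, "dy": 0, "dz": 0, "rx": 0, "ry": 0, "rz": 0, "hand": 0.014}, {"dx": 0.057, "dy": 0, "dz": 0, "rx": 0, "ry": 0, "rz": 0, "hand": 0.014}, {"dx": 0.062, "dy": 0, "dz": 0, "rx": 0, "ry": 0, "rz": 0, "hand": 0.014}, {"dx": 0.067, "dy": 0, "dz": 0, "rx": 0, "ry": 0, "rz": 0, "hand": 0.014}, {"dx": 0.072, "dy": 0, "dz": 0, "rx": 0, "ry": 0, "rz": 0, "hand": 0.014}]}}

```text
clock: 3.15
tcp_pos: [0.4752, 0.0052, 0.1824]
ee_rot: [-2.412, -2.013, 0.0]
ft_force: [-0.5, -1.3, 0.7]
width: 0.0143
gripper_force: 0.4
```

```bash
python3 - <<'E'
from h import *
w=get_image("wrist");s=get_image("scene")
cv2.imwrite("pics/c2.png",np.hstack([w[40:340,150:500],cv2.resize(s[130:300,240:440],(353,300))])[:,:,::-1])
print(monitor.get_state()["ft_force"])
E
```

```text
[ 0.06223763 -0.58893686 -0.37768758]
```

View pics/c2.png

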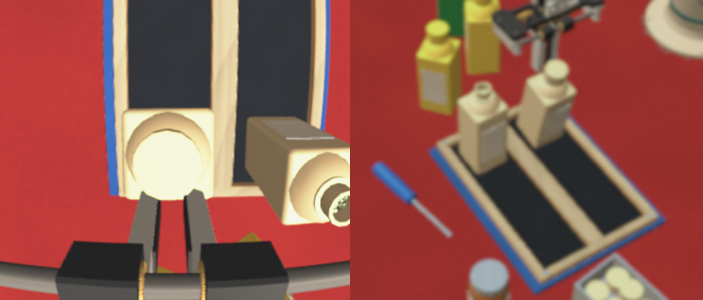

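The fingers are centred behind the cap (crop pixel (168,165)) and touching it, and the jug has begun to lean. I'll keep pushing slowly.

Call:
{"fn": "jog_arm", "kwargs": {"deltas": [{"dx": 0.007, "dy": 0, "dz": 0.001, "rx": 0, "ry": 0, "rz": 0, "hand": 0.014}, {"dx": 0.014, "dy": 0, "dz": 0.002, "rx": 0, "ry": 0, "rz": 0, "hand": 0.014}, {"dx": 0.021, "dy": 0, "dz": 0.003, "rx": 0, "ry": 0, "rz": 0, "hand": 0.014}, {"dx": 0.028, "dy": 0, "dz": 0.004, "rx": 0, "ry": 0, "rz": 0, "hand": 0.014}, {"dx": 0.034, "dy": 0, "dz": 0.006, "rx": 0, "ry": 0, "rz": 0, "hand": 0.014}, {"dx": 0.04, "dy": 0, "dz": 0.008, "rx": 0, "ry": 0, "rz": 0, "hand": 0.014}, {"dx": 0.046, "dy": 0, "dz": 0.01, "rx": 0, "ry": 0, "rz": 0, "hand": 0.014}, {"dx": 0.052, "dy": 0, "dz": 0.011, "rx": 0, "ry": 0, "rz": 0, "hand": 0.014}, {"dx": 0.058, "dy": 0, "dz": 0.012, "rx": 0, "ry": 0, "rz": 0, "hand": 0.014}, {"dx": 0.064, "dy": 0, "dz": 0.013, "rx": 0, "ry": 0, "rz": 0, "hand": 0.014}, {"dx": 0.07, "dy": 0, "dz": 0.014, "rx": 0, "ry": 0, "rz": 0, "hand": 0.014}, {"dx": 0.076, "dy": 0, "dz": 0.015, "rx": 0, "ry": 0, "rz": 0, "hand": 0.014}]}}

```text
clock: 4.25
tcp_pos: [0.4903, 0.0827, 0.1696]
ee_rot: [-2.412, -2.012, -0.01]
ft_force: [-0.6, 3.4, 7.0]
width: 0.0139
gripper_force: 3.2
```

```bash
python3 - <<'E'
from h import *
w=get_image("wrist");s=get_image("scene")
cv2.imwrite("pics/c3.png",np.hstack([w[40:340,150:500],cv2.resize(s[130:300,240:440],(353,300))])[:,:,::-1])
print(monitor.get_state()["ft_force"])
E
```

```text
[ 0.20609208 -0.89879058 -0.25473817]
```

View pics/c3.png

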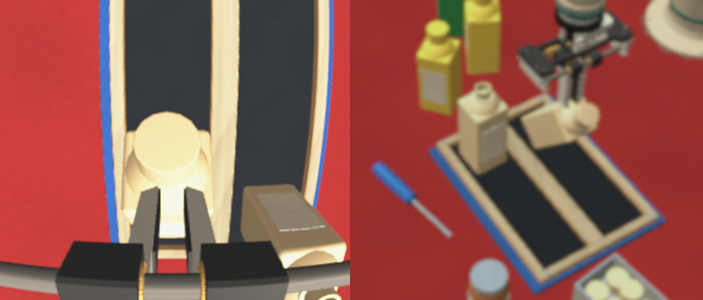

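The jug is leaning well past tipping and is coming down. I'll hold to let it fall.

Call:
{"fn": "jog_arm", "kwargs": {"deltas": [{"dx": 0, "dy": 0, "dz": 0, "rx": 0, "ry": 0, "rz": 0, "hand": 0.014}, {"dx": 0, "dy": 0, "dz": 0, "rx": 0, "ry": 0, "rz": 0, "hand": 0.014}, {"dx": 0, "dy": 0, "dz": 0, "rx": 0, "ry": 0, "rz": 0, "hand": 0.014}, {"dx": 0, "dy": 0, "dz": 0, "rx": 0, "ry": 0, "rz": 0, "hand": 0.014}, {"dx": 0, "dy": 0, "dz": 0, "rx": 0, "ry": 0, "rz": 0, "hand": 0.014}, {"dx": 0, "dy": 0, "dz": 0, "rx": 0, "ry": 0, "rz": 0, "hand": 0.014}]}}

```text
clock: 4.85
tcp_pos: [0.4887, 0.0793, 0.1673]
ee_rot: [-2.412, -2.012, 0.001]
ft_force: [-0.1, -0.4, -0.6]
width: 0.014
gripper_force: 0.0
```

```bash
python3 - <<'E'
from h import *
w=get_image("wrist");s=get_image("scene")
cv2.imwrite("pics/c4.png",np.hstack([w[40:340,150:500],cv2.resize(s[130:300,240:440],(353,300))])[:,:,::-1])
print(monitor.get_state()["ft_force"])
E
```

```text
[ 0.60670672  0.13830772 -0.04415602]
```

View pics/c4.png

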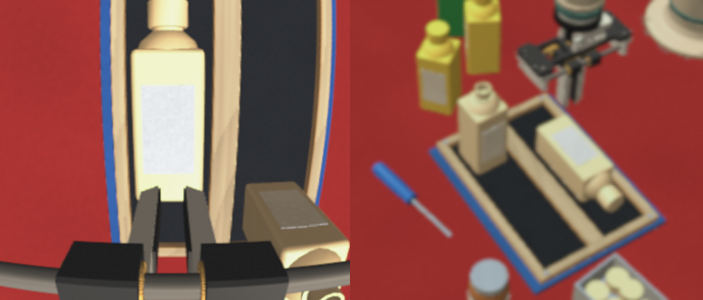

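The jug lies flat in its lane with its cap towards the empty end. The open jug still stands. Next I'll raise the arm clear.

Call:
{"fn": "jog_arm", "kwargs": {"deltas": [{"dx": 0, "dy": 0, "dz": -0.03, "rx": 0, "ry": 0, "rz": 0, "hand": 0.014}, {"dx": 0, "dy": 0, "dz": -0.06, "rx": 0, "ry": 0, "rz": 0, "hand": 0.014}, {"dx": 0, "dy": 0, "dz": -0.1, "rx": 0, "ry": 0, "rz": 0, "hand": 0.014}, {"dx": 0, "dy": 0, "dz": -0.14, "rx": 0, "ry": 0, "rz": 0, "hand": 0.014}, {"dx": 0, "dy": 0, "dz": -0.14, "rx": 0, "ry": 0, "rz": 0, "hand": 0.014}, {"dx": 0, "dy": 0, "dz": -0.14, "rx": 0, "ry": 0, "rz": 0, "hand": 0.014}]}}

```text
clock: 5.45
tcp_pos: [0.4901, 0.0795, 0.3099]
ee_rot: [2.409, 2.01, 0.007]
ft_force: [0.6, -0.5, -1.2]
width: 0.014
gripper_force: 0.0
```

```bash
python3 - <<'E'
from h import *
s=get_image("scene");cv2.imwrite("pics/s5.png",cv2.resize(s[80:330,220:460],(576,600))[:,:,::-1])
E
```

```text
(no output)
```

View pics/s5.png

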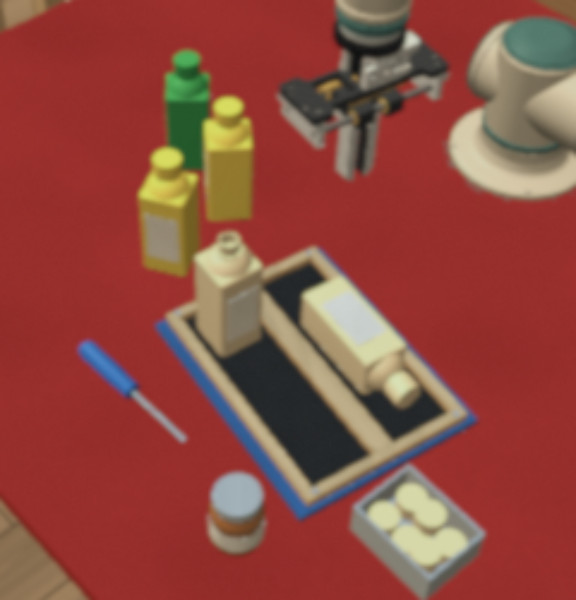

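The capped jug lies in its lane with its cap at (400,387). The open jug still stands at (230,300), everything else is in place, and the gripper is clear.

```bash
python3 -c "
from plant import order
print(order.close_job())"
```

```text
the job is handed in; nothing more can be done
None
```

The capped jug was pushed over and lies along its own lane with its cap towards the empty end; the open jug is still standing, nothing else looked moved in the last picture, and the job is handed in.

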